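# Put a tyre valve away in a push-latch drawer

## Robot

A 6-joint arm with a two-finger parallel gripper is mounted at the origin on a cart in front of the work surface, level with it; the furniture and walls round the work are solid. World frame = base frame: x ahead of the robot, y to its left, z up, the work surface at z = 0. Lengths are in m, angles in degrees, forces in N, time in s.
With the tool pointing down it reaches from about 0.375 to 0.9 m from the base axis. Payload 3.1 kg.
Tool frame: the origin (TCP) lies on the centre line of the jaws, within the pads' length; the fingertips stand finger_overhang ahead of it and the grasp point (between the pads) lies 5 mm behind it (finger_overhang is the distance from the TCP to the fingertips, in m); z points along the fingers, y is the line along which they close (so a half turn about z gives the same grasp; the last joint's range is limited). The gripper opens to 87 mm and grips with 3 to 60 N. Pads are 19 mm wide; open, the fingers measure 117 mm over their backs; the gripper's body (75 mm by 190 mm) begins 51 mm behind the grasp point.
Start: joints at [-10.227, 30.224, 82.088, -0, 67.689, -10.227], TCP at [0.625, 0, 0.237] pointing down, gripper open.
Joint ranges: [-176.69, 176.69], [-43.24, 126.21], [12.49, 139.97], [-82, 262], [0, 151.66], [-163.58, 163.58]. Speed limits (degrees/s): [159.86, 159.86, 180, 180, 180, 180].

## Interface

Orientations are given as a 3x3 rotation matrix whose columns are the frame's x, y, z axes.
In Python, from rig import read_state, capture, calibration, hand_in, finger_overhang gives the robot as it stands.
- The arm moves only by the tool send_rows, never from a script. Its argument "plan" is a list of rows, each a list of 5 numbers: the closure in counts, from 0 (fully open) to 255 (shut), then the shift along the tool's x, y, z in m, then the turn about the tool's z in rad. A call has 1 to 20 rows; each row shifts and turns the commanded pose from where the row before left it, along the tool's axes as they then stand; what a row does not reach is not made up. A row lasts 1/12 s, in which the tool goes at most 41.7 mm and 7.16 degrees, less where a joint would pass 70% of its speed; a pose out of reach is approached as far as the arm can. A call is refused whole if a number of a shift passes 0.0417 or a number of a turn 0.125, either way. A call with a gripper value outside its range is refused whole. The fingers move at their own pace and stop on an object; the grip force is fixed at half the most. Time passes only in rows, so rows that do not move let the fingers close. It gives the time, the measured TCP pose, the force, the opening and the grip force at its end, in the units of the state.
- read_state(): the state, without advancing time (a new reading comes with each control period).
- capture(name): name is "scene" or "side" or "wrist"; returns (picture, depth): 420x560x3 uint8, blue, green, red; 420x560 float32, m along the optical axis (not along the pixel's ray), 0 where there is no reading.
- calibration(name): a dict with "fx", "fy", "cx", "cy" (pixels), "xyz" and "rotation" of the camera in the world. Camera axes: x right, y down, z forward; pixel columns grow to the right and rows downward; lengths in m; the calibration is good to about 2 mm. The wrist camera is an equidistant fisheye: a pixel r from the principal point sees the ray r / f radians off the axis. A picture is of the moment at which its call begins: read the wrist's pose just before it. calibration takes no time and is no camera call; for the wrist camera it gives the pose at the moment of the call.
- hand_in(): hands the job in; it is judged then, once.
The state is a dict: "time_s": time; "joint_positions": joint angles; "qvel": joint speeds; "tau": joint torques, N m; "position": TCP position; "tcp_rot": TCP orientation; "force": force on the tool from outside, world axes, zero at the start; "moment": the same for the moment, N m; "opening": opening from 0.0 (shut) to 1.0 (fully open); "grasp_force": force on a finger pad.
Only numpy, scipy, OpenCV 4.12 (cv2) and the standard library are available. Lean on these libraries where they do the work, as an engineer would, in place of code of your own. Each camera call takes 0.05 s, during which the arm holds its last target. There are 200 camera calls.

## Task

Put the loose rubber tyre valve away in the small green drawer unit: press the drawer front in and let go so that its push latch releases and the drawer springs out, lay the valve flat inside, then push the drawer home until the latch catches again and it stays shut by itself. Press by feel: the latch breaks if the robot bears on the drawer or on the unit with more than 15 N, and the steel bush on the unit and the brown bottle beside it are to be left as they stand.

Things in the scene. Friction and masses are not known exactly. Their poses are not given: they have to be found in the camera images.
- cabinet: Small green steel drawer unit, fixed to the worktop: carcass 120 (x) x 110 (y) x 58 mm high. Origin: centre of its underside; its front, with the drawer, faces its own -x; z is up. Hidden push latch: the depth at which a press releases it is set inside, 7 to 19 mm beyond the latched place, and cannot be seen; about 1 mm past it the drawer meets a hard stop and the force rises steeply from about 9 N.
- drawer (a joint): Drawer position in m, positive = out (the unit's -x). Latched: 0 (within 2 mm); released: +0.055, at its end stop. A spring pushes it out, 6 N latched, 3 N fully out. From latched, pressing it right to its inner stop and letting go releases it; from out, pushing it in to the stop (also 7 to 19 mm beyond 0) and letting go latches it at 0. A press too short leaves the state as it was.
- drawer_front (a point): Point on the outer face of the grey drawer front, on its black press pad; moves with the drawer. The front is 110 wide (y), 50 high, 8 mm thick, from 6 to 56 mm above the worktop; the point is at mid-width, 34 mm above the worktop. Axes as the unit's: press along +x. The face stands 32 mm ahead of the carcass when latched.
- drawer_in (a point): Point on the drawer's floor, 15 mm above the worktop, mid-width, 52 mm behind the front's outer face; moves with the drawer; axes as the unit's. Inside the tray is 84 wide (y), 114 long (x: from 44 mm ahead of this point to 70 mm behind), walls 24 high. Fully out, the tray is open above from 44 mm ahead of this point to 35 mm behind it; lay the valve about 10 mm ahead (-x) of it.
- tyre_valve: Black rubber snap-in tyre valve with a brass-coloured stem, lying on the worktop: 19 (x) x 43 (y) x 19 mm, 18 g. Origin: middle of its underside. Its length lies along its own y; grip it across x, where the body is 16 mm wide.
- steel_bush: Turned steel bush, 19 mm across, 21 mm high, standing on the unit's top; origin at its underside centre. Bystander.
- brown_vial: Small brown bottle with black cap, 23 mm across, 54 mm high, standing on the worktop; origin at its underside centre. Bystander.
There are look-alikes about, which are no part of the job. What is shaped like the tyre_valve but pink or turquoise is not meant.

How it is judged (in metres and radians):
On the way, in this order (a step that is already met when the one before it is completed fails the run):
1. the latch has been released and the drawer has sprung fully out (value of joint drawer above 0.048 m), for 0.2 s.
2. the valve lies let go inside the drawer while the drawer is out (x of tyre_valve in the frame of drawer_in between -0.044 and 0.07 m and y of tyre_valve in the frame of drawer_in between -0.042 and 0.042 m and z of tyre_valve in the frame of drawer_in between -0.004 and 0.016 m and value of joint drawer above 0.04 m and contact force between the fingers and tyre_valve below 0.1 N and linear speed of tyre_valve below 0.05 m/s), for 0.2 s.
At the end, for the whole second after the job is handed in: The drawer stays latched by itself (joint within 8 mm of 0) with the valve at rest, lying flat on the drawer's floor (its underside origin less than 16 mm above it); bush and bottle stand upright within 20 mm of where they were (value of joint drawer between -0.008 and 0.008 m and x of tyre_valve in the frame of drawer_in between -0.044 and 0.07 m and y of tyre_valve in the frame of drawer_in between -0.042 and 0.042 m and z of tyre_valve in the frame of drawer_in between -0.004 and 0.016 m and linear speed of tyre_valve below 0.03 m/s and distance of each of steel_bush, brown_vial from where it was at the start of the episode below 0.02 m and angle between each of steel_bush, brown_vial's own z axis and vertical below 0.2 rad); the robot touches nothing.
It fails at once if the robot bore on the drawer unit with more than 15 N (contact force between any of the fingers, the arm and cabinet above 15 N).
It fails at once if a bystander was knocked over or pushed away (distance of any of steel_bush, brown_vial from where it was at the start of the episode above 0.02 m or angle between any of steel_bush, brown_vial's own z axis and vertical above 0.5 rad).
It also fails if it takes over 70 s, if anything falls off the work surface, if the arm or the gripper's body presses on something with over 40 N, if the wrist force passes 120 N, or if a joint passes its speed limit or range.

## Working session

There is one attempt and no reset: what is moved stays moved. The work goes in short steps, Python scripts to look and compute and a tool call to move; the robot and the scene stay as the last step left them, time stands still between calls to the robot, and variables do not carry over. Pictures are saved under pics/ and viewed, at most 10 in all, crops included, and the job is handed in when it is done.

Besides the shell and the picture viewer there is one more tool, called after "Request:" as a command line: name --pt "numbers of a row" for each row, then --argument value for the rest. send_rows: Moves the arm, as the interface text tells. Its arguments: {"type":"object","properties":{"plan":{"type":"array","items":{"type":"array","items":{"type":"number"}}}},"required":["plan"]}

```bash
ls; mkdir -p pics; cat > h.py <<'E'
import numpy as np, cv2
from rig import *
def cloud(n):
    c=calibration(n); im,d=capture(n)
    v,u=np.mgrid[:420,:560]
    P=np.stack([(u-c["cx"])/c["fx"]*d,(v-c["cy"])/c["fy"]*d,d],-1)@np.array(c["rotation"]).T+np.array(c["xyz"])
    return im,d,P
E
python3 - <<'E'
from h import *
s=read_state();print(s,finger_overhang)
a,d,P=cloud("scene");b,d2,P2=cloud("side")
np.savez("c.npz",a=a,P=P,b=b,P2=P2,d=d,d2=d2)
print(calibration("scene"),calibration("side"))
cv2.imwrite("pics/scene.png",a);cv2.imwrite("pics/side.png",b)
E
```

```text
pics
{'time_s': 0.0, 'joint_positions': array([-1.02259615e+01,  3.02804878e+01,  8.21564897e+01, -3.22537241e-04,
        6.76892743e+01, -1.02263863e+01]), 'qvel': array([ 0.03317266, -0.05206559, -0.00017775,  0.01566438, -0.03050696,
        0.06691795]), 'tau': array([-5.45745443e-04, -4.40045428e+01, -1.76593530e+01,  6.32597599e-02,
        5.83207863e-02, -1.53719384e-04]), 'position': array([6.24294062e-01, 1.69834034e-04, 2.35554715e-01]), 'tcp_rot': array([[-9.13904205e-06,  9.99997647e-01, -2.16943040e-03],
       [ 9.99999925e-01,  9.97660613e-06,  3.86065066e-04],
       [ 3.86085801e-04, -2.16942671e-03, -9.99997572e-01]]), 'force': array([-0.67668292,  0.31903746,  0.70379834]), 'moment': array([-0.07264976,  0.01419688, -0.05454088]), 'grasp_force': 0.0, 'opening': 1.0001874653993525} 0.014
{'fx': 458.2253232681347, 'fy': 458.2253232681347, 'cx': 278.23587042780076, 'cy': 209.32347432664093, 'xyz': array([ 0.18305086, -0.01280062,  0.8092408 ]), 'rotation': array([[-0.39063436, -0.80406439,  0.44820224],
       [-0.92051548,  0.3372341 , -0.19729272],
       [ 0.00748697, -0.48964641, -0.87188895]])} {'fx': 502.32437332117803, 'fy': 502.32437332117803, 'cx': 277.0621977666958, 'cy': 208.54781224338714, 'xyz': array([0.33857361, 0.63126894, 0.49461088]), 'rotation': array([[-9.65673251e-01, -1.15511964e-01,  2.32663186e-01],
       [-2.59759452e-01,  4.30958765e-01, -8.64175659e-01],
       [-4.45611940e-04, -8.94947780e-01, -4.46170677e-01]])}
```

View pics/scene.png

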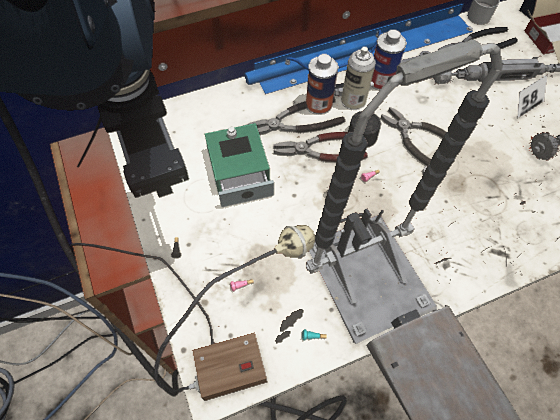

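View pics/side.png

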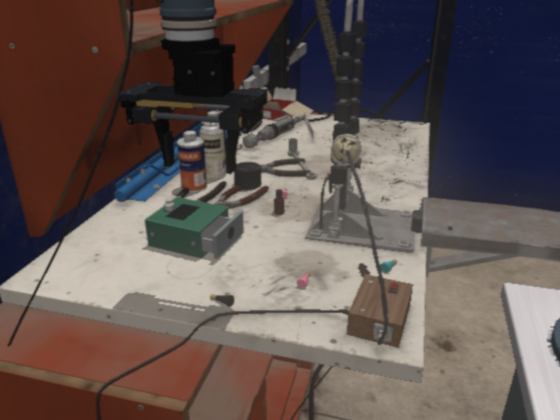

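The scene view shows the green unit at about (240,165) with its grey front at (245,190). The steel bush is on top at (231,132), and the black valve with brass stem is at (176,247). The side view shows the brown bottle at about (279,203), the unit at (195,228) and the valve at (222,299).

```bash
python3 - <<'E'
from h import *
z=np.load("c.npz")
def fit(P,m,n):
    p=P[m]; 
    if len(p)<5: print(n,len(p)); return
    r=cv2.minAreaRect((p[:,:2]*1000).astype(np.float32)); print(n,len(p),"rect",r,"z",np.percentile(p[:,2],[2,50,98]).round(4),"med",np.median(p,0).round(4))
for k,P,I,box,bv,bb,fr in (("scene",z["P"],z["a"],(115,210,195,280),(230,262,165,190),(120,142,222,240),(170,210,210,280)),("side",z["P2"],z["b"],(185,265,140,250),(288,310,205,238),(195,216,158,182),(200,255,195,245))):
    h=cv2.cvtColor(I,cv2.COLOR_BGR2HSV).astype(int)
    def M(b): m=np.zeros(P.shape[:2],bool); m[b[0]:b[1],b[2]:b[3]]=1; return m
    green=M(box)&(abs(h[...,0]-75)<20)&(h[...,1]>90)&(P[...,2]>.052)&(P[...,2]<.066)
    fit(P,green,k+" top")
    fit(P,M(box)&(P[...,2]>.0635)&(P[...,2]<.09),k+" bush")
    fit(P,M(bv)&(P[...,2]>.006)&(P[...,2]<.03),k+" valve")
    fit(P,M(bv)&(P[...,2]>.004)&(h[...,2]<70),k+" valve dark")
    fit(P,M(bv)&(P[...,2]>.004)&(h[...,1]>80)&(h[...,2]>70),k+" brass")
    fit(P,M(fr)&(h[...,1]<60)&(P[...,2]>.008)&(P[...,2]<.06),k+" front")
P=z["P2"];m=np.zeros(P.shape[:2],bool);m[188:216,272:287]=1
fit(P,m&(P[...,2]>.01)&(P[...,2]<.07),"vial")
for n,I,b,s in (("cab_s",z["a"],(110,270,150,290),5),):
    cv2.imwrite("pics/crop.png",np.hstack([cv2.resize(z["a"][115:265,150:290],None,fx=3,fy=3,interpolation=2),cv2.resize(z["b"][180:320,140:250],(353,450),interpolation=2)]))
E
```

```text
scene top 1316 rect ((728.1954345703125, -157.11297607421875), (108.64075469970703, 120.10215759277344), 81.2825698852539) z [0.0562 0.0589 0.0616] med [ 0.7071 -0.1606  0.0589]
scene bush 87 rect ((740.785400390625, -157.06361389160156), (25.571840286254883, 84.4024887084961), 85.3343734741211) z [0.0639 0.0739 0.0813] med [ 0.7622 -0.1616  0.0739]
scene valve 126 rect ((594.0147094726562, 21.045879364013672), (18.04546546936035, 43.19068145751953), 83.07376861572266) z [0.0066 0.0127 0.0198] med [0.5843 0.0192 0.0127]
scene valve dark 88 rect ((392.9049072265625, 9.932565689086914), (421.7718505859375, 18.182592391967773), 3.714165449142456) z [0.0067 0.0138 0.0204] med [0.5812 0.0208 0.0138]
scene brass 13 rect ((609.70751953125, 13.780470848083496), (4.494534969329834, 10.379733085632324), 76.96451568603516) z [0.0062 0.0086 0.0119] med [0.61   0.0137 0.0086]
scene front 1450 rect ((670.6950073242188, -148.85537719726562), (111.20481872558594, 75.11418914794922), 80.69208526611328) z [0.0108 0.0276 0.058 ] med [ 0.642  -0.1473  0.0276]
side top 14 rect ((752.9363403320312, -201.0
[... 477 characters left out ...]
side valve dark 105 rect ((459.9564208984375, 321.27886962890625), (25.195755004882812, 665.3388061523438), 23.552526473999023) z [0.0052 0.0111 0.0181] med [0.5827 0.0273 0.0111]
side brass 10 rect ((611.029296875, 18.285852432250977), (1.0595847368240356, 7.4850873947143555), 80.8865966796875) z [0.0043 0.0065 0.0081] med [0.6108 0.0184 0.0065]
side front 1556 rect ((684.6814575195312, -205.82078552246094), (97.16189575195312, 251.1467742919922), 22.718463897705078) z [0.0089 0.0282 0.0564] med [ 0.6557 -0.1459  0.0282]
vial 207 rect ((594.0740356445312, -342.89190673828125), (22.317859649658203, 95.12249755859375), 10.966649055480957) z [0.0106 0.0293 0.0535] med [ 0.5864 -0.3044  0.0293]
```

View pics/crop.png

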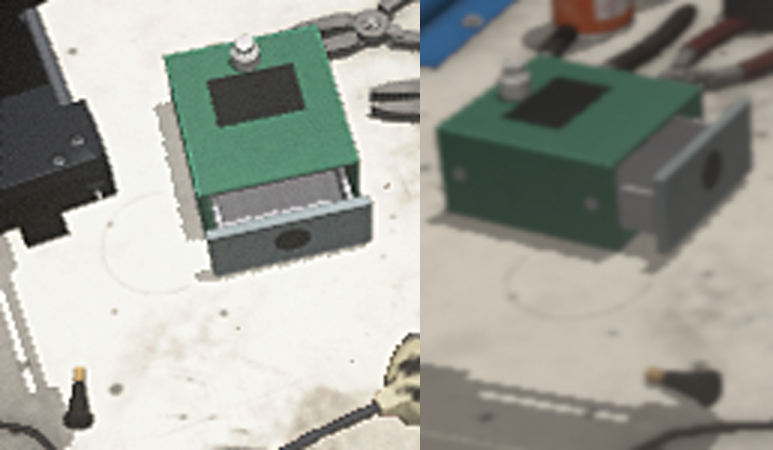

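Request:
send_rows --pt "255 -0.034 -0.0085 0 0" --pt "255 -0.034 -0.0085 0 0" --pt "255 -0.034 -0.0085 0 0" --pt "255 -0.034 -0.0085 0 0" --pt "255 0 0 0 0.1234" --pt "255 0 0 0 0.1234" --pt "255 0 0 0 0.1234" --pt "255 0 0 0 0.1234" --pt "255 0 0 0 0.1234" --pt "255 0 0 0 0.1234" --pt "255 0 0 0 0.1234" --pt "255 0 0 0 0.1234" --pt "255 0 0 0 0.1234" --pt "255 0 0 0 0.1234" --pt "255 0 0 0 0.1234" --pt "255 0 0 0 0.1234" --pt "255 0 0 0 0.1234" --pt "255 0 0 0 0.1234"

```text
time_s: 1.6
position: [0.5906, -0.1358, 0.236]
tcp_rot: [[0.987, -0.162, -0.001], [-0.162, -0.987, 0.0], [-0.001, -0.0, -1.0]]
force: [-0.0, -0.3, -0.1]
opening: 0.006
grasp_force: 0.0
```

```bash
cat >> h.py <<'E'
def to(xyz):
    s=read_state(); R=np.array(s["tcp_rot"]); print("tool shift",(R.T@(np.array(xyz)-s["position"])).round(4))
def show():
    s=read_state(); R=np.array(s["tcp_rot"]); print(s["time_s"],s["position"].round(4),"yaw x",np.degrees(np.arctan2(R[1,0],R[0,0])).round(2),s["joint_positions"].round(1),"F",s["force"].round(2),s["opening"].round(3),s["grasp_force"])
E
python3 - <<'E'
from h import *
show(); to([.60,-.1373,.04])
im,_,_=cloud("side"); im2,_=capture("wrist")
cv2.imwrite("pics/w.png",np.hstack([im[100:300,100:400],cv2.resize(im2,(300,225))[:200]]))
E
```

```text
Traceback (most recent call last):
  File "h.py", line 11, in show
    s=read_state(); R=np.array(s["tcp_rot"]); print(s["time_s"],s["position"].round(4),"yaw x",np.degrees(np.arctan2(R[1,0],R[0,0])).round(2),s["joint_positions"].round(1),"F",s["force"].round(2),s["opening"].round(3),s["grasp_force"])
                                                                                                                                                                                                    ^^^^^^^^^^^^^^^^^^
AttributeError: 'float' object has no attribute 'round'
```

Request:
send_rows --pt "255 0 0 0.028 0" --pt "255 0 0 0.028 0" --pt "255 0 0 0.028 0" --pt "255 0 0 0.028 0" --pt "255 0 0 0.028 0" --pt "255 0 0 0.028 0" --pt "255 0 0 0.028 0" --pt "255 0 0 0 0" --pt "255 0.01 0 0 0" --pt "255 0.01 0 0 0" --pt "255 0 0 0 0"

```text
time_s: 2.52
position: [0.6135, -0.14, 0.0418]
tcp_rot: [[0.988, -0.156, 0.004], [-0.156, -0.988, -0.002], [0.005, 0.001, -1.0]]
force: [0.0, 0.1, 0.9]
opening: -0.0
grasp_force: 0.0
```

```bash
sed -i 's/s\["opening"\].round(3)/s["opening"]/' h.py
python3 - <<'E'
from h import *
show()
im,_,_=cloud("side"); 
cv2.imwrite("pics/w.png",cv2.resize(im[120:290,100:330],None,fx=2.5,fy=2.5))
E
```

```text
2.5167 [ 0.6135 -0.14    0.0418] yaw x -8.98 [-23.   45.2  89.1   0.   45.4  76. ] F [0.02 0.09 0.87] -0.0002698736987787689 0.0
```

View pics/w.png

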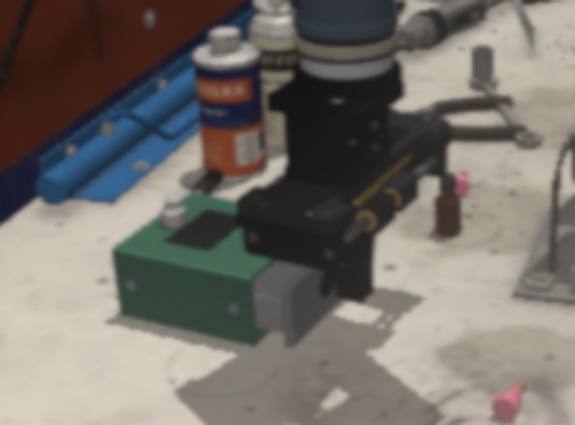

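The closed fingers stand just ahead of the drawer front, at about (350,270) in the crop, and the bottle is well clear. I'll creep in by feel.

Request:
send_rows --pt "255 0.003 0 0 0" --pt "255 0.003 0 0 0" --pt "255 0.003 0 0 0" --pt "255 0.003 0 0 0" --pt "255 0 0 0 0"

```text
time_s: 2.98
position: [0.6234, -0.1412, 0.0409]
tcp_rot: [[0.988, -0.156, 0.001], [-0.156, -0.988, -0.0], [0.001, 0.0, -1.0]]
force: [-0.2, -1.0, 0.7]
opening: 0.006
grasp_force: 0.0
```

Request:
send_rows --pt "255 0.002 0 0 0" --pt "255 0.002 0 0 0" --pt "255 0.002 0 0 0" --pt "255 0 0 0 0"

```text
time_s: 3.32
position: [0.6265, -0.1414, 0.0403]
tcp_rot: [[0.988, -0.156, -0.005], [-0.156, -0.988, 0.001], [-0.005, -0.0, -1.0]]
force: [-5.0, -1.3, 3.4]
opening: 0.005
grasp_force: 2.4
```

Request:
send_rows --pt "255 0.002 0 0 0" --pt "255 0.002 0 0 0" --pt "255 0 0 0 0"

```text
time_s: 3.57
position: [0.6296, -0.1418, 0.0403]
tcp_rot: [[0.988, -0.156, -0.007], [-0.155, -0.988, 0.002], [-0.007, -0.001, -1.0]]
force: [-5.9, 1.0, 4.8]
opening: 0.004
grasp_force: 3.0
```

Request:
send_rows --pt "255 0.002 0 0 0" --pt "255 0.002 0 0 0" --pt "255 0 0 0 0"

```text
time_s: 3.82
position: [0.6331, -0.1423, 0.0402]
tcp_rot: [[0.988, -0.155, -0.008], [-0.155, -0.988, 0.002], [-0.008, -0.001, -1.0]]
force: [-6.0, 0.9, 4.6]
opening: 0.006
grasp_force: 3.4
```

Request:
send_rows --pt "255 0.001 0 0 0" --pt "255 0.001 0 0 0" --pt "255 0 0 0 0"

```text
time_s: 4.07
position: [0.6348, -0.1426, 0.0402]
tcp_rot: [[0.988, -0.155, -0.008], [-0.155, -0.988, 0.002], [-0.008, -0.001, -1.0]]
force: [-8.1, -0.9, 5.9]
opening: 0.003
grasp_force: 3.6
```

Request:
send_rows --pt "255 0.001 0 0 0" --pt "255 0 0 0 0"

```text
time_s: 4.23
position: [0.6358, -0.1427, 0.0403]
tcp_rot: [[0.988, -0.155, -0.008], [-0.155, -0.988, 0.002], [-0.009, -0.001, -1.0]]
force: [-7.5, 0.5, 6.1]
opening: 0.011
grasp_force: 3.6
```

Request:
send_rows --pt "255 0.001 0 0 0" --pt "255 0 0 0 0"

```text
time_s: 4.4
position: [0.6364, -0.1428, 0.0402]
tcp_rot: [[0.988, -0.155, -0.009], [-0.155, -0.988, 0.002], [-0.01, -0.001, -1.0]]
force: [-7.5, 0.2, 5.9]
opening: 0.009
grasp_force: 4.0
```

Request:
send_rows --pt "255 0.001 0 0 0" --pt "255 0 0 0 0"

```text
time_s: 4.57
position: [0.6366, -0.1428, 0.0402]
tcp_rot: [[0.988, -0.155, -0.011], [-0.155, -0.988, 0.003], [-0.011, -0.001, -1.0]]
force: [-10.2, 0.7, 7.9]
opening: 0.004
grasp_force: 4.7
```

The tool has stalled at a steep force rise, so this is the stop. Letting go.

Request:
send_rows --pt "255 -0.008 0 0 0" --pt "255 -0.015 0 0 0" --pt "255 -0.02 0 0 0" --pt "255 -0.02 0 0 0" --pt "255 -0.02 0 0 0" --pt "255 -0.02 0 0 0" --pt "255 0 0 0 0" --pt "255 0 0 0 0"

```text
time_s: 5.23
position: [0.5398, -0.1279, 0.0407]
tcp_rot: [[0.988, -0.157, 0.001], [-0.157, -0.988, -0.0], [0.001, 0.0, -1.0]]
force: [0.3, 0.4, 0.3]
opening: 0.001
grasp_force: 0.0
```

```bash
python3 - <<'E'
from h import *
show()
im,_,P=cloud("side"); np.savez("c2.npz",im=im,P=P)
cv2.imwrite("pics/w2.png",cv2.resize(im[120:290,100:330],None,fx=2.5,fy=2.5))
E
```

```text
5.2333 [ 0.5398 -0.1279  0.0407] yaw x -9.02 [-24.9  42.  100.2   0.   37.8  74.1] F [0.27 0.36 0.35] 0.0014009003048652332 0.0
```

View pics/w2.png

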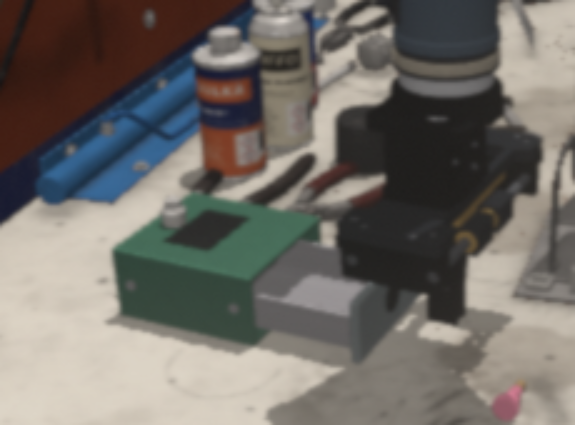

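The tray is out, with its floor visible at about (315,295) in the crop. Next, the valve.

Request:
send_rows --pt "255 0 0 -0.035 0" --pt "120 0 0 -0.035 0" --pt "60 0 0 -0.03 0" --pt "60 0.0076 -0.0393 0 0" --pt "60 0.0076 -0.0393 0 0" --pt "60 0.0076 -0.0393 0 0" --pt "60 0.0076 -0.0393 0 0" --pt "60 0 0 0 0" --pt "60 0 0 0 0"

```text
time_s: 6.03
position: [0.5966, 0.0249, 0.141]
tcp_rot: [[0.988, -0.151, 0.004], [-0.151, -0.988, -0.001], [0.004, 0.0, -1.0]]
force: [-1.4, -0.6, 0.5]
opening: 0.523
grasp_force: 0.0
```

```bash
python3 - <<'E'
from h import *
show(); to([.5945,.0225,.0165])
c=calibration("wrist"); im,d=capture("wrist")
# project valve origin & ends to fisheye
R=np.array(c["rotation"])
def pr(p):
    q=R.T@(np.array(p)-c["xyz"]); t=np.arctan2(np.hypot(q[0],q[1]),q[2]); a=np.arctan2(q[1],q[0]); return c["cx"]+c["fx"]*t*np.cos(a),c["cy"]+c["fy"]*t*np.sin(a)
for p in ([.5945,.0225,.0095],[.6155,.0200,.008],[.5735,.025,.0095],[.568,-.132,.015]):
    u=pr(p); print(u); cv2.circle(im,tuple(int(x) for x in u),2,(0,0,255),-1)
cv2.imwrite("pics/wr.png",im)
E
```

```text
6.0333 [0.5966 0.0249 0.141 ] yaw x -8.71 [-8.3 35.  91.2 -0.  53.6 90.4] F [-1.42 -0.64  0.5 ] 0.5233433152667992 0.0
tool shift [-0.0022  0.0027  0.1245]
(np.float64(280.30266622362666), np.float64(208.86639876445219))
(np.float64(279.53447987666266), np.float64(185.14317897171466))
(np.float64(281.02109842419947), np.float64(231.45167715270782))
(np.float64(443.33781162523417), np.float64(213.2477763415648))
```

View pics/wr.png

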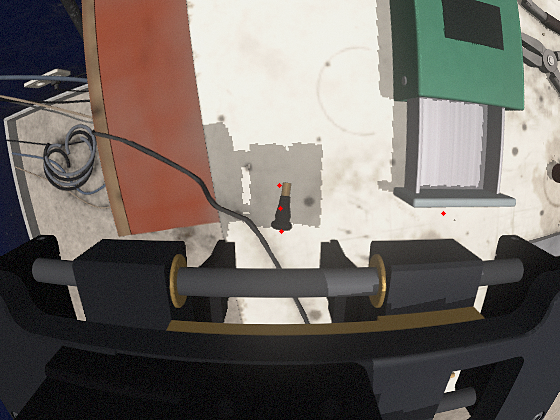

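The wrist view shows the valve from (288,185), brass tip, to (282,228), base, about 3 mm to the right of my estimate. The cable at left is clear of a half-open gripper.

Request:
send_rows --pt "138 -0.0015 0.0045 0 0" --pt "138 0 0 0.03 0" --pt "138 0 0 0.03 0" --pt "138 0 0 0.03 0" --pt "138 0 0 0.02 0" --pt "138 0 0 0.01 0" --pt "138 0 0 0.004 0" --pt "138 0 0 0 0" --pt "138 0 0 0 0"

```text
time_s: 6.83
position: [0.5929, 0.0176, 0.0175]
tcp_rot: [[0.988, -0.157, 0.002], [-0.157, -0.988, -0.0], [0.002, 0.0, -1.0]]
force: [-0.0, -0.6, 0.4]
opening: 0.458
grasp_force: 0.0
```

Request:
send_rows --pt "138 0.001 -0.0025 0 0" --pt "200 0 0 0 0" --pt "255 0 0 0 0" --pt "255 0 0 0 0" --pt "255 0 0 0 0" --pt "255 0 0 0 0" --pt "255 0 0 0 0" --pt "255 0 0 -0.002 0" --pt "255 0 0 -0.01 0" --pt "255 0 0 -0.03 0" --pt "255 0 0 -0.04 0" --pt "255 0 0 -0.04 0" --pt "255 0 0 0 0" --pt "255 0 0 0 0"

```text
time_s: 8.0
position: [0.5954, 0.0205, 0.1421]
tcp_rot: [[0.988, -0.156, 0.007], [-0.156, -0.988, -0.001], [0.007, -0.0, -1.0]]
force: [0.1, 0.1, -0.7]
opening: 0.192
grasp_force: 30.0
```

```bash
python3 - <<'E'
from h import *
show(); to([.6243,-.1406,.142])
im,d,P=cloud("scene")
h=cv2.cvtColor(im,cv2.COLOR_BGR2HSV).astype(int)
u=np.array([.9877,-.1564]);v=np.array([.1564,.9877])
D=P[...,:2]-np.array([.728,-.157]); a=D@u; b=D@v
m=(h[...,1]<90)&(abs(b)<.075)&(a>-.18)&(a<-.05)&(P[...,2]<.07)
for lo,hi,n in ((.05,.06,"rim"),(.012,.019,"floor"),(.034,.042,"walls")):
    k=m&(P[...,2]>lo)&(P[...,2]<hi); print(n,k.sum(),"x",np.percentile(a[k],[2,50,98]).round(4),"y",np.percentile(b[k],[2,50,98]).round(4))
w,_=capture("wrist")
cv2.imwrite("pics/wr2.png",np.hstack([im[100:300,150:350],w[140:340,150:540]]))
E
```

```text
8.0 [0.5954 0.0205 0.1421] yaw x -8.98 [-8.8 34.7 91.6 -0.  53.3 90.2] F [ 0.11  0.07 -0.72] 0.19220586853470728 29.99973177909851
tool shift [0.0537 0.1546 0.0005]
rim 359 x [-0.1482 -0.1439 -0.0578] y [-0.0556 -0.003   0.0505]
floor 1259 x [-0.1473 -0.0865 -0.0512] y [-0.0438 -0.0019  0.0386]
walls 278 x [-0.1483 -0.1173 -0.0529] y [-0.0536 -0.01    0.05  ]
```

View pics/wr2.png

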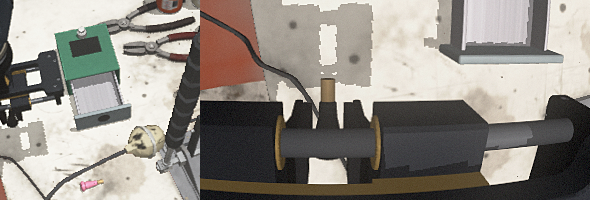

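The valve is held between the pads at about (328,100), and the tray is clear. The rim centre is about 2.5 mm to -y, so I'll correct for that.

Request:
send_rows --pt "255 0.0134 0.0393 0 0" --pt "255 0.0134 0.0393 0 0" --pt "255 0.0134 0.0393 0 0" --pt "255 0.0134 0.0393 0 0" --pt "255 0 0 0 0" --pt "255 0 0 0 0" --pt "255 0 0 0 0" --pt "255 0 0 0.02 0" --pt "255 0 0 0 0"

```text
time_s: 8.85
position: [0.6188, -0.14, 0.1151]
tcp_rot: [[0.988, -0.154, -0.008], [-0.154, -0.988, 0.004], [-0.008, -0.002, -1.0]]
force: [-0.7, -0.1, -2.3]
opening: 0.193
grasp_force: 30.0
```

Request:
send_rows --pt "255 0 0 0 0" --pt "255 0 0 0 0" --pt "255 0 0 0 0"

```text
time_s: 9.1
position: [0.622, -0.142, 0.1191]
tcp_rot: [[0.988, -0.155, 0.001], [-0.155, -0.988, -0.0], [0.001, 0.0, -1.0]]
force: [-0.3, 0.5, 0.2]
opening: 0.191
grasp_force: 30.0
```

Request:
send_rows --pt "255 0.001 0.001 0.025 0" --pt "255 0 0 0.025 0" --pt "255 0 0 0.02 0" --pt "255 0 0 0.01 0" --pt "255 0 0 0 0" --pt "255 0 0 0 0" --pt "255 0 0 0 0"

```text
time_s: 9.68
position: [0.6238, -0.1444, 0.04]
tcp_rot: [[0.988, -0.156, 0.003], [-0.156, -0.988, -0.001], [0.003, 0.001, -1.0]]
force: [0.7, 0.1, 0.5]
opening: 0.193
grasp_force: 30.0
```

Request:
send_rows --pt "255 0 0 0.003 0" --pt "255 0 0 0.002 0" --pt "255 0 0 0 0" --pt "255 0 0 0 0"

```text
time_s: 10.02
position: [0.6227, -0.1441, 0.0339]
tcp_rot: [[0.988, -0.156, 0.0], [-0.156, -0.988, -0.0], [0.0, 0.0, -1.0]]
force: [-0.7, 0.1, -0.6]
opening: 0.192
grasp_force: 30.0
```

Request:
send_rows --pt "255 0 0 0.001 0" --pt "195 0 0 0 0" --pt "180 0 0 0 0" --pt "160 0 0 0 0" --pt "160 0 0 0 0" --pt "160 0 0 0 0" --pt "160 0 0 -0.01 0" --pt "160 0 0 -0.03 0" --pt "160 0 0 -0.04 0" --pt "160 0 0 -0.03 0" --pt "160 -0.04 0 0 0" --pt "255 -0.04 0 0 0" --pt "255 -0.02 0 0 0" --pt "255 0 0 0 0" --pt "255 0 0 0 0"

```text
time_s: 11.27
position: [0.5233, -0.1283, 0.1436]
tcp_rot: [[0.988, -0.157, 0.001], [-0.157, -0.988, -0.0], [0.001, 0.0, -1.0]]
force: [1.8, -0.5, -0.3]
opening: 0.155
grasp_force: 0.0
```

```bash
python3 - <<'E'
from h import *
show(); to([.53,-.1275,.04])
im,d,P=cloud("scene"); w,_=capture("wrist")
cv2.imwrite("pics/wr3.png",np.hstack([cv2.resize(im[110:230,170:310],(350,300)),w[60:360,100:500]]))
E
```

```text
11.2667 [ 0.5233 -0.1283  0.1436] yaw x -9.01 [-25.7  31.2  99.5   0.   49.2  73.3] F [ 1.83 -0.46 -0.33] 0.15534228013692405 0.0
tool shift [ 0.0064 -0.0018  0.1036]
```

View pics/wr3.png

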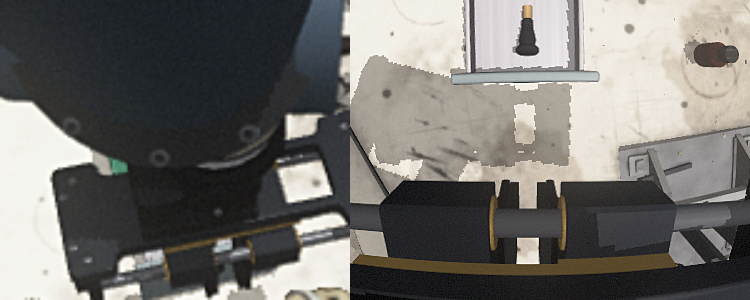

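The wrist view shows the valve lying flat and centred in the tray at about (525,30), with the bottle untouched at (715,55). Now I'll push the drawer home.

Request:
send_rows --pt "255 0 0 0.035 0" --pt "255 0 0 0.035 0" --pt "255 0 0 0.0335 0" --pt "255 0 0 0 0" --pt "255 0 0 0 0" --pt "255 0.01 0 0 0" --pt "255 0.01 0 0 0" --pt "255 0.01 0 0 0" --pt "255 0.005 0 0 0" --pt "255 0.003 0 0 0" --pt "255 0.003 0 0 0" --pt "255 0.003 0 0 0" --pt "255 0.003 0 0 0" --pt "255 0.003 0 0 0" --pt "255 0.003 0 0 0"

```text
time_s: 12.62
position: [0.5743, -0.1361, 0.0389]
tcp_rot: [[0.988, -0.156, -0.005], [-0.156, -0.988, 0.001], [-0.005, -0.001, -1.0]]
force: [-5.1, 0.4, 3.4]
opening: 0.006
grasp_force: 2.3
```

Request:
send_rows --pt "255 0.003 0 0 0" --pt "255 0.003 0 0 0" --pt "255 0.003 0 0 0" --pt "255 0.003 0 0 0" --pt "255 0.003 0 0 0" --pt "255 0 0 0 0"

```text
time_s: 13.12
position: [0.5904, -0.1384, 0.0387]
tcp_rot: [[0.988, -0.156, -0.002], [-0.156, -0.988, 0.001], [-0.002, -0.001, -1.0]]
force: [-3.8, 2.7, 3.2]
opening: 0.003
grasp_force: 2.0
```

Request:
send_rows --pt "255 0.003 0 0 0" --pt "255 0.003 0 0 0" --pt "255 0.003 0 0 0" --pt "255 0.003 0 0 0" --pt "255 0.003 0 0 0" --pt "255 0.003 0 0 0" --pt "255 0.003 0 0 0" --pt "255 0.003 0 0 0" --pt "255 0.003 0 0 0" --pt "255 0.003 0 0 0" --pt "255 0 0 0 0" --pt "255 0 0 0 0"

```text
time_s: 14.12
position: [0.6193, -0.1424, 0.0387]
tcp_rot: [[0.988, -0.156, -0.003], [-0.156, -0.988, 0.002], [-0.004, -0.002, -1.0]]
force: [-4.3, 4.2, 4.4]
opening: 0.004
grasp_force: 2.6
```

Request:
send_rows --pt "255 0.002 0 0 0" --pt "255 0.002 0 0 0" --pt "255 0.002 0 0 0" --pt "255 0.002 0 0 0" --pt "255 0.002 0 0 0" --pt "255 0.001 0 0 0" --pt "255 0 0 0 0"

```text
time_s: 14.7
position: [0.6297, -0.1439, 0.0387]
tcp_rot: [[0.988, -0.156, -0.004], [-0.156, -0.988, 0.003], [-0.005, -0.002, -1.0]]
force: [-5.9, 3.2, 4.5]
opening: 0.006
grasp_force: 3.1
```

Request:
send_rows --pt "255 0.002 0 0 0" --pt "255 0.001 0 0 0" --pt "255 0.001 0 0 0" --pt "255 0.001 0 0 0" --pt "255 0 0 0 0"

```text
time_s: 15.12
position: [0.6343, -0.1446, 0.0386]
tcp_rot: [[0.988, -0.156, -0.005], [-0.156, -0.988, 0.003], [-0.005, -0.002, -1.0]]
force: [-6.1, 3.0, 4.1]
opening: 0.005
grasp_force: 3.3
```

Request:
send_rows --pt "255 0.001 0 0 0" --pt "255 0.001 0 0 0" --pt "255 0 0 0 0"

```text
time_s: 15.37
position: [0.636, -0.1448, 0.0387]
tcp_rot: [[0.988, -0.156, -0.006], [-0.156, -0.988, 0.003], [-0.006, -0.002, -1.0]]
force: [-7.3, 3.6, 6.0]
opening: 0.008
grasp_force: 3.6
```

Request:
send_rows --pt "255 0.001 0 0 0" --pt "255 0 0 0 0"

```text
time_s: 15.53
position: [0.6369, -0.1449, 0.0386]
tcp_rot: [[0.988, -0.156, -0.006], [-0.156, -0.988, 0.003], [-0.006, -0.002, -1.0]]
force: [-7.3, 3.5, 6.1]
opening: 0.002
grasp_force: 3.6
```

Request:
send_rows --pt "255 0.001 0 0 0" --pt "255 0 0 0 0"

```text
time_s: 15.7
position: [0.6375, -0.145, 0.0386]
tcp_rot: [[0.988, -0.156, -0.007], [-0.156, -0.988, 0.003], [-0.007, -0.002, -1.0]]
force: [-7.3, 3.0, 6.7]
opening: 0.008
grasp_force: 4.0
```

Request:
send_rows --pt "255 0.001 0 0 0" --pt "255 0 0 0 0"

```text
time_s: 15.87
position: [0.6378, -0.145, 0.0387]
tcp_rot: [[0.988, -0.156, -0.008], [-0.156, -0.988, 0.004], [-0.009, -0.002, -1.0]]
force: [-8.8, 3.1, 6.3]
opening: 0.002
grasp_force: 4.7
```

Same signature as the first stop: stalled, with the same pad reaction. Letting go.

Request:
send_rows --pt "255 -0.005 0 0 0" --pt "255 -0.005 0 0 0" --pt "255 -0.005 0 0 0" --pt "255 -0.01 0 0 0" --pt "255 -0.015 0 0 0" --pt "255 -0.02 0 0 0" --pt "255 -0.03 0 0 0" --pt "255 -0.02 0 0 0" --pt "255 0 0 -0.03 0" --pt "255 0 0 -0.04 0" --pt "255 0 0 -0.03 0" --pt "255 0 0 0 0" --pt "255 0 0 0 0" --pt "255 0 0 0 0"

```text
time_s: 17.03
position: [0.5334, -0.1302, 0.139]
tcp_rot: [[0.988, -0.156, 0.002], [-0.156, -0.988, -0.001], [0.002, 0.001, -1.0]]
force: [-1.1, 0.1, 0.1]
opening: 0.006
grasp_force: 0.0
```

```bash
python3 - <<'E'
from h import *
show()
im,d,P=cloud("side"); w,_=capture("wrist")
cv2.imwrite("pics/wr4.png",np.hstack([cv2.resize(im[170:270,120:300],(540,300)),cv2.resize(w[0:240,200:440],(260,300))]))
E
```

```text
17.0333 [ 0.5334 -0.1302  0.139 ] yaw x -9.0 [-25.4  32.2  98.3   0.   49.4  73.6] F [-1.13  0.08  0.14] 0.005528286611668549 0.0
```

View pics/wr4.png

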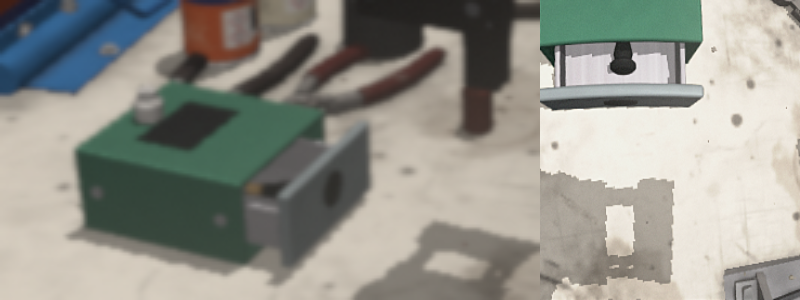

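The drawer is latched at its 32 mm stand-off with the valve lying flat inside. The bush and bottle stand where they were, and the arm is clear.

```bash
python3 -c "
from rig import hand_in; print(hand_in())"
```

```text
the job is handed in; nothing more can be done
None
```

The valve lies flat in the drawer, which is latched shut. The bush and bottle were not moved, and I handed the job in at about 17 s of the 70 s allowed; no verdict came back.

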